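# Set the slit, free the catch and hold the photometer shutter open

### The job

Ready the bench photometer for a reading: first turn the small slit lever on its dial until it points at the raised index mark, then flip the safety catch up and right over towards you so that it stays open, and only then pull the T-handled shutter lever towards you to its stop. It springs back by itself, so finish while gripping its crossbar and holding it at the stop, and leave the bottle, the beaker and the cuvette rack where they stand.

Things in the scene. Friction and masses are not known exactly. Their poses are not given: they have to be found in the camera images.
- photometer: Fixed cream bench instrument, 300 mm (x) by 480 mm (y), flat control deck 110 mm above the table; its far-left strip (y 180 to 235 mm) is raised to 150 mm. Origin: centre of its underside, on the table. Its x axis points from its front (display and keypad, towards the robot) to its back, its y axis to the left seen from the robot. The shutter lever and its catch stand on the right of the deck (y = -100 mm), the slit dial on the left (y = +90 mm).
- slit_hub (a point): Vertical turning axis of the slit lever, at deck height (110 mm above the table), in the middle of a flat 210 mm dial disc. Axes as the photometer's.
- slit_knob (a point): Grip point of the slit lever: on the axis of its upright black cylindrical knob, diameter 16 mm, from 8 to 50 mm above the deck, 60 mm from the hub; this point is 36 mm above the deck. The lever is a flat steel arm 10 mm wide, from 8 to 14 mm above the deck. The x axis points from the hub along the arm to the knob, z up.
- slit (a joint): Angle of the slit lever about the vertical, rad, 0 to 2.2, growing counter-clockwise seen from above. At 0 the arm points 120 degrees counter-clockwise from the photometer's x axis (to its front left, seen from the robot); it sweeps over the front half of the dial. Stays where it is left; takes about 1 N at the knob.
- index: Raised dark steel index mark, fixed on the slit dial: a bar 26 mm long, 7 mm wide, 10 mm high lying radially, 76 to 102 mm from the hub. The origin is at the hub, on the deck; the x axis points from the hub to the mark. It lies at a different place on the dial each time, always reached from the lever's start by turning it counter-clockwise (seen from above) by 0.4 to 1.9 rad.
- catch_hinge (a point): Hinge axis (along the photometer's y) of the safety catch, 32 mm above the deck, between two 40 mm tall steel cheeks (26 mm over both). It is 62 mm in front of the shutter lever's pivot.
- catch_tab (a point): Grip point on the catch's thumb tab, 10 mm (x) by 12 mm (y), 30 mm high. Catch: a dark steel prop bar 12 mm wide (y) and 10 mm high, lying closed from its hinge 66 mm back, to within 2 mm of the lever's stem, with the upright tab on it 47 mm from the hinge. With the catch closed this point is 47 mm behind and 22 mm above the hinge (54 mm above the deck), and the tab's top is 12 mm higher.
- catch (a joint): Angle of the safety catch, rad: 0 closed (bar level, blocking the shutter lever), growing as its free end goes up and over towards the robot, to 2.5 at its stop. It turns easily and falls by its own weight: shut from below about 1.1 rad, to its open stop from above about 1.7 rad.
- shutter_pivot (a point): Pivot axis (along the photometer's y) of the shutter lever, 10 mm above the deck.
- shutter_bar (a point): The crossbar: black T-handle on top of the shutter lever: round, diameter 14 mm, 64 mm long along the photometer's y. Origin at its centre, 80 mm from the pivot; the steel stem below it is 12 mm wide. At rest it is 45 mm behind and 66 mm above the pivot (76 mm above the deck).
- shutter (a joint): Angle of the shutter lever about its pivot, rad: 0 at rest, leaning back 0.6 rad from upright; grows as the bar is pulled towards the robot; 1.0 at its stop (leaning 0.4 rad to the robot, bar 31 mm in front of the pivot and 74 mm above it). A spring pulls it back: about 2 N at the bar at rest, 7 N at the stop.
- reagent: Bystander: loose amber bottle with a blue cap, diameter 72 mm, 150 mm high, on the table, 320 to 350 mm to the right of the photometer's middle. Origin: centre of its underside.
- beaker: Bystander: loose white cup-shaped beaker, rim diameter 72 mm, 95 mm high, on the table, 320 to 350 mm to the right of the photometer's middle. Origin: centre of its underside.
- cuvettes: Bystander: loose grey cuvette rack, 110 by 36 mm, 28 mm high with four square holes, on the table, 330 to 370 mm to the left of the photometer's middle. Origin: centre of its underside.

How it is judged:
By the outcome, as a careful person would: the job done as asked, in the order asked, and still so for the second after the job is handed in, while the arm keeps its last pose, push and grip.
It also fails if it takes over 61 s, if anything falls off the work surface, if the arm or the gripper's body presses on something with over 40 N, if the wrist force passes 120 N, or if a joint passes its speed limit or range.

### The arm

A 6-joint arm with a two-finger parallel gripper is mounted at the origin on the work surface. World frame = base frame: x ahead of the robot, y to its left, z up, the work surface at z = 0. Lengths are in m, angles in rad, forces in N, time in s.
With the tool pointing down it reaches from about 0.225 to 0.875 m from the base axis. Payload 3.4 kg.
Tool frame: the origin (TCP) lies at the very end of the fingers, on their centre line; the grasp point (between the pads) lies 19 mm behind it; z points along the fingers, y is the line along which they close (so a half turn about z gives the same grasp; the last joint's range is limited). The gripper opens to 85 mm and grips with 20 to 120 N. Pads are 22 mm wide; open, the fingers measure 114 mm over their backs; the gripper's body (76 mm by 85 mm) begins 54 mm behind the grasp point. The pads swing forward as they close: fully open they stand 13 mm farther back than shut.
Start: joints at [-1.34, 0.276, 1.505, -0, 1.361, -0.121], TCP at [0.198, -0.54, 0.231] pointing down, gripper open.
Joint ranges: [-2.89, 2.89], [-0.75, 2.08], [0.22, 2.7], [-1.18, 4.32], [0.11, 2.71], [-2.7, 2.7]. Speed limits (rad/s): [2.57, 2.57, 3.14, 3.14, 3.14, 3.14].

### API

Orientations are given as a unit quaternion [w, x, y, z].
In Python, from rig import readout, vision, manip gives the robot as it stands.
- The arm moves only by the shell command python3 -m handwheel 'ROWS' [FORCE]. ROWS is JSON, a list of rows, each a list of 3 entries, a list of its own where there are three numbers: the shift along the tool's x, y, z in mm, then the turn, a rotation vector about the tool's x, y, z in units of 6 degrees (1.0 is 6 degrees), then the closure, from -1 (fully open) to 1 (shut), so that 0 is half open. A call has 1 to 20 rows; each row shifts and turns the commanded pose from where the row before left it, along the tool's axes as they then stand; what a row does not reach is not made up. A row lasts 1/8 s, in which the tool goes at most 62.5 mm and 10.7 degrees, less where a joint would pass 70% of its speed; a pose out of reach is approached as far as the arm can. A call is refused whole if a number of a shift passes 62.5 or a number of a turn 1, either way. A call with a gripper value outside its range is refused whole. The fingers move at their own pace and stop on an object; FORCE is the grip in N (left out, the last holds). Time passes only in rows, so rows that do not move let the fingers close. It gives the time, the measured TCP pose, the force, the opening and the grip force at its end, in the units of the state.
- readout.get_state(): the state, without advancing time (a new reading comes with each control period).
- vision.get_image(name): name is "side" or "top" or "wrist"; returns the picture (384x512x3 uint8, blue, green, red); there is no depth.
- vision.camera_params(name): a dict with "intrinsics" (3x3 intrinsics, pixels), "rvec" (rotation vector, rad) and "tvec" (3), from world to camera coordinates, as OpenCV has them; the wrist camera has in their place "hand_eye" (4x4, takes a point from camera to tool coordinates, whose origin is the TCP and whose axes are the flange's). Camera axes: x right, y down, z forward; pixel columns grow to the right and rows downward; lengths in m; the calibration is good to about 2 mm. A picture is of the moment at which its call begins: read the wrist's pose just before it. camera_params takes no time and is no camera call.
- manip.sign_off(): hands the job in; it is judged then, once.
The state is a dict: "clock": time; "qpos": joint angles; "qd": joint speeds; "effort": joint torques, N m; "position": TCP position; "ee_rot": TCP orientation; "contact_force": force on the tool from outside, world axes, zero at the start; "moment": the same for the moment, N m; "width": finger opening in m; "gripper_force": force on a finger pad.
Only numpy, scipy, OpenCV 4.12 (cv2) and the standard library are available. Lean on these libraries where they do the work, as an engineer would, in place of code of your own. Each camera call takes 0.05 s, during which the arm holds its last target. There are 200 camera calls.

## Working session

There is one attempt and no reset: what is moved stays moved. The work goes in short steps, Python scripts to look and compute and a shell command to move; the robot and the scene stay as the last step left them, time stands still between calls to the robot, and variables do not carry over. Pictures are saved under pics/ and viewed, at most 10 in all, crops included, and the job is handed in when it is done.

```bash
mkdir -p pics; ls
python3 - <<'E'
from rig import readout, vision
import cv2
s=readout.get_state(); print({k:s[k] for k in("clock","position","ee_rot","width")})
for n in("top","side"):
    cv2.imwrite(f"pics/{n}0.png",vision.get_image(n)); p=vision.camera_params(n);print(n,p)
print(vision.camera_params("wrist"))
E
```

```text
pics
{'clock': 0.0, 'position': array([ 0.19801216, -0.53925199,  0.2304235 ]), 'ee_rot': array([-9.30160035e-04,  9.84567504e-01,  1.75002747e-01, -5.59840201e-05]), 'width': 0.08549262999942737}
top {'intrinsics': array([[445.97338303,   0.        , 251.43582378],
       [  0.        , 445.97338303, 196.93980206],
       [  0.        ,   0.        ,   1.        ]]), 'rvec': array([ 1.95767028, -2.25670147,  0.23762747]), 'tvec': array([0.09798427, 0.57195136, 1.50732093])}
side {'intrinsics': array([[409.18368783,   0.        , 255.97294677],
       [  0.        , 409.18368783, 192.64193986],
       [  0.        ,   0.        ,   1.        ]]), 'rvec': array([ 0.97975926, -2.56436685,  0.91570267]), 'tvec': array([0.43765036, 0.35715925, 0.98068242])}
{'intrinsics': array([[322.3614368 ,   0.        , 253.14308912],
       [  0.        , 322.3614368 , 192.68756904],
       [  0.        ,   0.        ,   1.        ]]), 'hand_eye': array([[-9.49407073e-05, -9.65348636e-01, -2.60963604e-01,
         6.68270529e-02],
       [ 9.99999892e-01, -2.10138884e-04,  4.13531184e-04,
         4.19704121e-04],
       [-4.54040365e-04, -2.60963536e-01,  9.65348552e-01,
        -1.41441951e-01],
       [ 0.00000000e+00,  0.00000000e+00,  0.00000000e+00,
         1.00000000e+00]])}
```

View pics/top0.png

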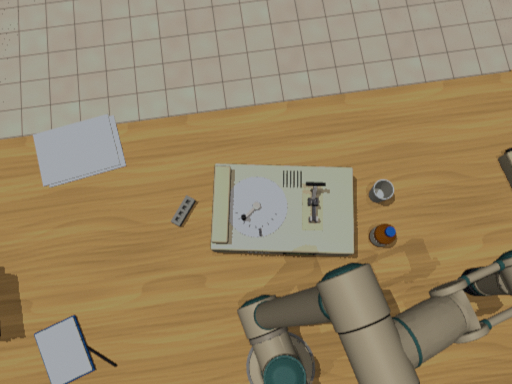

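View pics/side0.png

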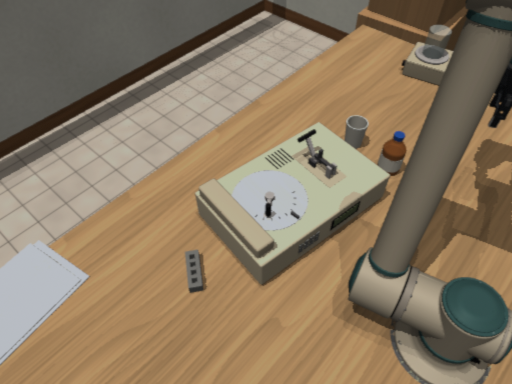

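The top view shows the photometer at cols 213–354, rows 164–254: dial centre about (257,206), knob (243,217), index bar (261,232), crossbar (315,184), and the catch running down to about row 222. The bottle and beaker stand to its right and the rack to its left. Next I'll measure these.

```bash
cat > h.py <<'E'
import numpy as np, cv2
from scipy.spatial.transform import Rotation as R
from rig import readout, vision
def cam(n):
    if n=="wrist":
        p=vision.camera_params(n); s=readout.get_state(); q=s["ee_rot"]
        T=np.eye(4);T[:3,:3]=R.from_quat([*q[1:],q[0]]).as_matrix();T[:3,3]=s["position"]
        M=T@np.array(p["hand_eye"]); return p["intrinsics"],M[:3,:3],M[:3,3]
    p=vision.camera_params(n); r=R.from_rotvec(p["rvec"]).as_matrix().T
    return p["intrinsics"],r,-r@p["tvec"]
def plane(c,uv,z):
    K,r,o=c; uv=np.atleast_2d(np.float64(uv))
    d=(r@np.linalg.inv(K)@np.c_[uv,np.ones(len(uv))].T).T
    return o+d*((z-o[2])/d[:,2])[:,None]
def proj(c,P):
    K,r,o=c; p=(K@(r.T@(np.atleast_2d(P)-o).T)).T; return p[:,:2]/p[:,2:]
def blobs(mask,amin=8):
    n,l,st,ce=cv2.connectedComponentsWithStats(mask.astype(np.uint8))
    return [(i,st[i],ce[i],l) for i in range(1,n) if st[i][4]>=amin]
def pose():
    s=readout.get_state(); q=s["ee_rot"]
    return np.array(s["position"]),R.from_quat([*q[1:],q[0]]).as_matrix(),s
E
python3 - <<'E'
from h import *
im=cv2.imread("pics/top0.png"); c=cam("top"); hsv=cv2.cvtColor(im,cv2.COLOR_BGR2HSV)
print(hsv[[240,206,172],[300,275,240]], "cam",c[2])
g=cv2.cvtColor(im,cv2.COLOR_BGR2GRAY)
roi=np.zeros_like(g);roi[160:262,205:362]=1
m=((hsv[...,0]>22)&(hsv[...,0]<60)&(hsv[...,2]>150)&(hsv[...,1]<90)&(roi>0))
b=max(blobs(m),key=lambda b:b[1][4]);print("body",b[1])
d=((hsv[...,1]<25)&(hsv[...,2]>170)&(roi>0))
for bb in blobs(d,200):
    cn=cv2.findContours((bb[3]==bb[0]).astype(np.uint8),0,1)[0][0]
    P=plane(c,cn[:,0],.11)[:,:2]; e=cv2.fitEllipse(cv2.convexHull(P.astype(np.float32)*1000)); print("dial",bb[1],e)
for bb in blobs((g<75)&(roi>0),5):
    ys,xs=np.nonzero(bb[3]==bb[0]); 
    print(bb[1],bb[2],[np.round(plane(c,bb[2],z)[0]*1000,1)[:2] for z in(.12,.16,.186)])
cr=cv2.resize(im[155:265,205:365],None,fx=5,fy=5,interpolation=cv2.INTER_CUBIC);cv2.imwrite("pics/c1.png",cr)
E
```

```text
[[ 41  17 164]
 [105  12 170]
 [ 38  23 165]] cam [0.2480255  0.05488565 1.59506005]
body [ 211  164  143   89 7888]
[230 181   1   7   7] [230. 184.] [array([622.5,  83.7]), array([612.4,  82.9]), array([605.8,  82.4])]
[306 182  19   4  58] [314.98275862 183.9137931 ] [array([ 581.7, -202.8]), array([ 572.7, -195.8]), array([ 566.8, -191.3])]
[308 198  10  25 105] [312.93333333 206.99047619] [array([ 503.8, -182.3]), array([ 496.9, -175.9]), array([ 492.4, -171.7])]
[242 215   4   6  20] [243.45 217.25] [array([502.3,  54. ]), array([495.4,  54. ]), array([490.9,  54. ])]
[228 228   1   6   6] [228.  230.5] [array([465.2, 111.1]), array([459.4, 109.6]), array([455.5, 108.6])]
[260 230   1   6   6] [260.  232.5] [array([443.5,   6.5]), array([438.2,   7.8]), array([434.8,   8.7])]
[213 250 137   7 417] [284.53956835 253.50839329] [array([363.3, -63.4]), array([360.1, -60.2]), array([358.1, -58.1])]
```

View pics/c1.png

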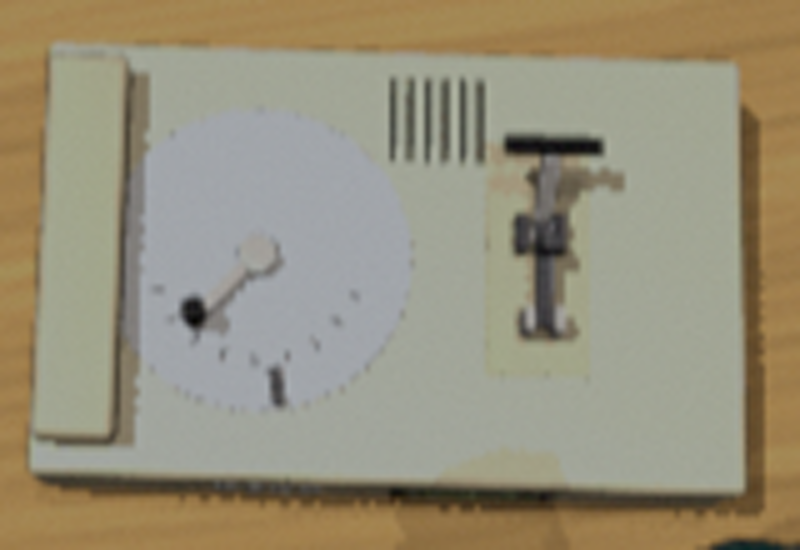

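The crop shows the deck clearly, with the hub at crop (260,252), index from (274,368) to (280,405), crossbar from (505,145) to (602,146), and hinge about (545,325). I'll get a rough pose from this, then take a wrist view.

Run:
```python
from h import *
c=cam("top")
f=lambda p,z:plane(c,(np.array(p)+.5)/5-.5+[205,155],z)[0][:2]*1000
fr,br=f((743,493),.11),f((738,64),.11); hub=f((260,252),.12)
i0,i1=f((274,368),.12),f((280,405),.12); b0,b1=f((505,145),.186),f((602,146),.186)
kn=f((194,306),.16)
print("fr br",fr,br,np.hypot(*(br-fr)),"yaw",np.degrees(np.arctan2(*(br-fr)[::-1])))
d=b0-b1;print("bar",(b0+b1)/2,np.hypot(*d),"yaw",np.degrees(np.arctan2(d[1],d[0]))-90)
print("hub",hub,"idx",i0,i1,np.degrees(np.arctan2(*((i0+i1)/2-hub)[::-1])),"knob",kn,np.hypot(*(kn-hub)),np.degrees(np.arctan2(*(kn-hub)[::-1])))
fl=f((30,472),.15);print("fl",fl)
p,r,s=pose();print(r)
```

```text
fr br [ 332.97006893 -289.44573257] [ 623.66471161 -341.71612863] 295.3566819690025 yaw -10.19354191631614
bar [ 567.35620357 -192.42057983] 63.025852814655124 yaw -8.77096958726031
hub [537.46198487   4.3830284 ] idx [458.0977493    6.42281429] [433.01189848   6.05465665] 178.843292114466 knob [500.1533655   53.53643765] 61.708919294881674 127.19937216350661
fl [409.01617421 173.50633657]
[[ 9.38764920e-01  3.44558134e-01 -3.43293167e-04]
 [ 3.44558222e-01 -9.38763537e-01  1.62913517e-03]
 [ 2.39060665e-04 -1.64765943e-03 -9.99998614e-01]]
```

```bash
python3 -m handwheel '[[[0,0,-60],[0,0,0],-1],[[0,0,-60],[0,0,0],-1],[[44,-33,-1],[0,0,0],-1],[[44,-33,-1],[0,0,0],-1],[[44,-33,-1],[0,0,0],-1],[[44,-33,-1],[0,0,0],-1],[[44,-33,-1],[0,0,0],-1],[[44,-33,-1],[0,0,0],-1],[[44,-33,-1],[0,0,0],-1],[[44,-33,-1],[0,0,0],-1],[[44,-33,-1],[0,0,0],-1],[[44,-33,-1],[0,0,0],-1],[[0,0,0],[0,0,1],-1],[[0,0,0],[0,0,1],-1],[[0,0,0],[0,0,1],-1],[[0,0,0],[0,0,1],-1],[[0,0,0],[0,0,1],-1],[[0,0,0],[0,0,0],-1]]'
python3 - <<'E'
from h import *
c=cam("wrist"); im=vision.get_image("wrist"); cv2.imwrite("pics/w1.png",im); np.savez("w1.npz",K=c[0],r=c[1],o=c[2])
p,r,s=pose(); print(p,r[:,0],s["clock"],s["contact_force"])
E
```

```text
clock: 2.35
position: [0.4973, -0.0783, 0.3609]
ee_rot: [-0.0, 0.996, -0.085, -0.0]
contact_force: [-0.5, -0.1, -0.3]
width: 0.0853
gripper_force: 0.0
[ 0.49732041 -0.07834225  0.36094069] [ 9.85581198e-01 -1.69201528e-01 -7.38780576e-04] 2.4 [-0.08224956 -0.19698612 -0.18687971]
```

View pics/w1.png

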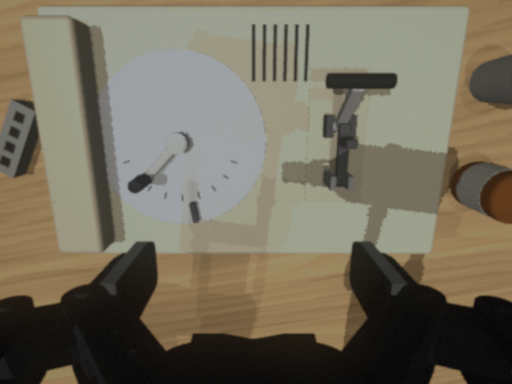

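The wrist view shows the hub at (178,142), knob about (135,186), index about (195,212), crossbar from (327,80) to (396,80), catch hinge about (340,178), and deck corners at (467,8) and (432,252).

Run:
```python
from h import *
im=cv2.imread("pics/w1.png"); w=np.load("w1.npz"); c=(w["K"],w["r"],w["o"])
g=cv2.cvtColor(im,cv2.COLOR_BGR2GRAY); hsv=cv2.cvtColor(im,cv2.COLOR_BGR2HSV)
roi=np.zeros_like(g);roi[:240,60:460]=1
L=cv2.cvtColor(im,cv2.COLOR_BGR2LAB); print("b dial/deck",L[100,180],L[200,400],L[100,240],L[100,290])
d=(L[...,2].astype(int)<127)&(g>110)&(roi>0)
for bb in blobs(d,2000):
    cn=max(cv2.findContours((bb[3]==bb[0]).astype(np.uint8),0,1)[0],key=len)
    P=(plane(c,cv2.convexHull(cn)[:,0],.11)[:,:2]*1000)
    P=P[P[:,0]>0]; A=np.c_[2*P,np.ones(len(P))]; x=np.linalg.lstsq(A,(P**2).sum(1),rcond=None)[0]
    print("dial",bb[1],x[:2],np.sqrt(x[2]+x[0]**2+x[1]**2), cv2.fitEllipse(P.astype(np.float32)))
for bb in blobs((g<70)&(roi>0),25):
    ys,xs=np.nonzero(bb[3]==bb[0]); pts=np.c_[xs,ys].astype(np.float32)
    print(bb[1],bb[2].round(1))
    for z in(.12,.16,.186):
        P=plane(c,pts,z)[:,:2]*1000; m=P.mean(0); U,S,V=np.linalg.svd(P-m,full_matrices=False)
        print("   z",z,m.round(1),"dir",np.degrees(np.arctan2(V[0,1],V[0,0])).round(1),"len",np.ptp((P-m)@V[0]).round(1),np.ptp((P-m)@V[1]).round(1))
q=lambda u,z:(plane(c,u,z)[0][:2]*1000).round(1)
print("corners",q((467,8),.11),q((432,252),.11),"hubcap",q((178,142),.126))
p=np.array([[200,3],[500,1]])
```

```text
b dial/deck [169 127 126] [120 128 139] [169 127 127] [158 126 140]
dial [  108    50   157   172 15820] [536.85957096   5.18899188] 102.3589496603433 ((536.5499877929688, 4.697963237762451), (201.46800231933594, 207.522216796875), 88.10000610351562)
[  74   20   40  220 2677] [ 94.2 127.3]
   z 0.12 [566.9  97.4] dir 170.3 len 253.3 15.3
   z 0.16 [566.5  77.8] dir 170.3 len 226.8 13.7
   z 0.186 [566.3  65.1] dir 170.3 len 209.5 12.7
[263  25   2  55  70] [263.8  54. ]
   z 0.12 [ 614.9 -110.6] dir 170.3 len 55.0 1.3
   z 0.16 [ 609.5 -108.4] dir 170.3 len 49.2 1.2
   z 0.186 [ 606.  -106.9] dir 170.3 len 45.5 1.1
[305  25   3  55  66] [306.2  51.7]
   z 0.12 [ 609.3 -156.9] dir 170.3 len 55.0 1.5
   z 0.16 [ 604.5 -149.8] dir 170.3 len 49.2 1.3
   z 0.186 [ 601.4 -145.2] dir 170.3 len 45.5 1.2
[253  26   1  54  54] [253.   52.5]
   z 0.12 [618.4 -99.1] dir 170.2 len 54.0 0.0
   z 0.16 [612.7 -98.1] dir 170.2 len 48.4 0.0
   z 0.186 [608.9 -97.5] dir 170.2 len 44.7 0.0
[274  26   2  54  74] [274.5  51.4]
   z 0.12 [ 615.6 -122.6] dir 169.9 len 54.0 1.8
   z 0.16 [ 610.1 -119.1] dir
[... 910 characters left out ...]
[ 494.9 -173.8] dir 161.8 len 77.8 28.8
   z 0.186 [ 500.1 -167.4] dir 161.8 len 71.9 26.6
[448 162  12  40 282] [454.1 180.3]
   z 0.12 [ 434.9 -315.7] dir -180.0 len 50.3 13.4
   z 0.16 [ 448.4 -292.1] dir -180.0 len 45.0 12.0
   z 0.186 [ 457.1 -276.7] dir -180.0 len 41.6 11.1
[129 174  23  18 260] [139.3 182.6]
   z 0.12 [497.3  62.3] dir 111.6 len 30.5 15.0
   z 0.16 [504.2  46.4] dir 111.6 len 27.4 13.4
   z 0.186 [508.7  36.1] dir 111.6 len 25.3 12.4
[191 202   8  19  93] [194.3 211. ]
   z 0.12 [450.3   4.2] dir 178.1 len 23.9 6.4
   z 0.16 [462.1  -5.6] dir 178.1 len 21.4 5.8
   z 0.186 [469.8 -12. ] dir 178.1 len 19.8 5.3
corners [ 624.8 -337.3] [ 337.8 -291.9] hubcap [537.7   3.1]
```

```bash
python3 -m handwheel '[[[0,0,0],[0,0,-0.75],0],[[0,0,0],[0,0,-0.75],0],[[1,-44,0],[0,0,0],0],[[1,-44,0],[0,0,0],0],[[1,-43,0],[0,0,0],0],[[0,0,-0],[0,0,0],0],[[0,0,50],[0,0,0],0],[[0,0,50],[0,0,0],0],[[0,0,50],[0,0,0],0],[[0,0,0],[0,0,0],0]]' 25
python3 - <<'E'
from h import *
p,r,s=pose(); print(p,r[:,0],s["clock"],s["contact_force"],s["width"])
c=cam("wrist"); im=vision.get_image("wrist"); cv2.imwrite("pics/w2.png",im); np.savez("w2.npz",K=c[0],r=c[1],o=c[2])
for z in(.12,.16):print(proj(c,[[.502,.0525,z],[.5372,.004,z]]))
E
```

```text
clock: 3.65
position: [0.4993, 0.0517, 0.2079]
ee_rot: [0.0, 1.0, -0.007, -0.005]
contact_force: [0.2, 0.1, 0.5]
width: 0.0427
gripper_force: 0.0
[0.49927084 0.05172441 0.20786254] [ 0.99984821 -0.01469345 -0.00936233] 3.65 [0.23461898 0.06988459 0.48202602] 0.042733831536207134
[[251.7727574  194.57860146]
 [319.47291543 145.79649124]]
[[251.57826256 212.39422422]
 [333.01270175 154.61375628]]
```

View pics/w2.png

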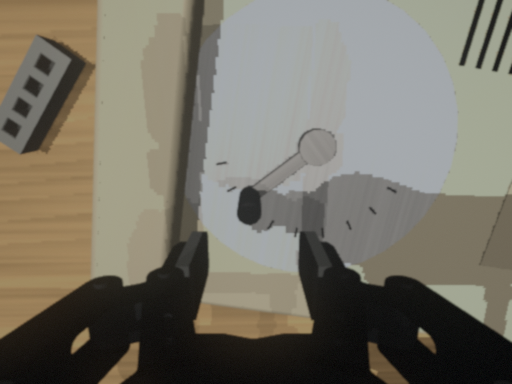

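The picture shows the knob top at (249,210) and the hub cap at (318,147). Both agree with the prediction to within about 1 mm, so I'll descend and grip.

```bash
python3 -m handwheel '[[[1,-1,26],[0,0,0],0],[[1,0,26],[0,0,0],0],[[0,0,25],[0,0,0],0],[[0,0,0],[0,0,0],0],[[0,0,0],[0,0,0],0.9],[[0,0,0],[0,0,0],0.9],[[0,0,0],[0,0,0],0.9],[[0,0,0],[0,0,0],0.9],[[0,0,0],[0,0,0],0.9]]' 25
```

```text
clock: 4.82
position: [0.5058, 0.054, 0.1365]
ee_rot: [-0.0, 1.0, -0.007, 0.002]
contact_force: [-1.1, 2.0, 6.2]
width: 0.015
gripper_force: 25.9
```

```bash
python3 -m handwheel '[[[-5,5,0],[0,0,0],0.9],[[-5,5,0],[0,0,0],0.9],[[-4,6,0],[0,0,0],0.9],[[-4,6,0],[0,0,0],0.9],[[-2,6,0],[0,0,0],0.9],[[-2,7,0],[0,0,0],0.9],[[-1,7,0],[0,0,0],0.9],[[-1,6,0],[0,0,0],0.9],[[0,0,0],[0,0,0],0.9],[[0,0,0],[0,0,0],0.9]]'
```

```text
clock: 6.08
position: [0.4786, 0.0064, 0.1358]
ee_rot: [-0.0, 1.0, -0.007, -0.001]
contact_force: [-4.3, 2.1, 8.3]
width: 0.015
gripper_force: 26.6
```

```bash
python3 -m handwheel '[[[0,1.5,0],[0,0,0],0.9],[[0,0,0],[0,0,0],0.9],[[0,0,0],[0,0,0],0.9],[[0,0,0],[0,0,0],0.2],[[0,0,0],[0,0,0],0.2],[[0,0,0],[0,0,0],0.2],[[0,0,-20],[0,0,0],0.2],[[0,0,-30],[0,0,0],0.2],[[20,0,-50],[0,0,0],0.2],[[0,20,-50],[0,0,0],0.2],[[-20,20,-40],[0,0,0],0.2],[[0,0,0],[0,0,0],0.2],[[0,0,0],[0,0,0],0.2]]'
python3 - <<'E'
from h import *
c=cam("wrist"); im=vision.get_image("wrist"); cv2.imwrite("pics/w3.png",im); np.savez("w3.npz",K=c[0],r=c[1],o=c[2])
print(proj(c,[[.5372,.004,.12],[.477,.005,.16],[.448,.005,.12]]))
E
```

```text
clock: 7.7
position: [0.4789, -0.0355, 0.3236]
ee_rot: [-0.0, 1.0, -0.008, -0.0]
contact_force: [0.7, 0.2, -0.5]
width: 0.0338
gripper_force: 0.0
[[214.18690823 114.61604333]
 [211.25856484 179.63747451]
 [217.04227285 197.07114473]]
```

View pics/w3.png

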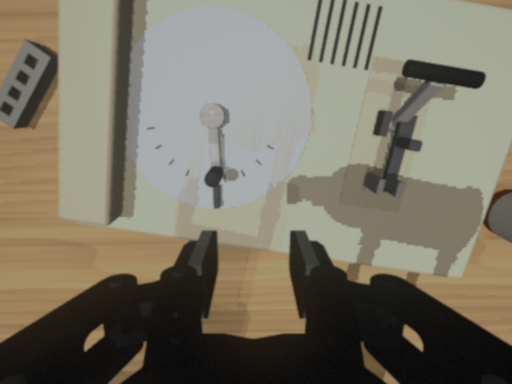

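The lever at (213,116) to (215,176) appears to line up with the index at about (217,197). I'll check it numerically.

Run:
```python
from h import *
im=cv2.imread("pics/w3.png"); w=np.load("w3.npz"); c=(w["K"],w["r"],w["o"]); g=cv2.cvtColor(im,cv2.COLOR_BGR2GRAY)
for y in list(range(108,126,4))+list(range(128,166,6))+list(range(166,212,3)): print(y,*g[y,200:232])
```

```text
108 169 166 160 158 159 159 159 159 158 158 158 158 157 157 157 157 157 157 157 155 147 129 110 112 124 137 151 162 168 171 172 172
112 156 157 159 158 158 158 158 158 159 162 167 169 169 164 159 156 156 155 155 155 154 154 147 127 104 108 111 114 129 152 168 172
116 152 149 153 155 155 155 155 155 156 155 156 159 163 162 157 155 155 155 154 155 155 156 153 142 118 103 107 111 120 144 165 171
120 164 157 157 157 157 157 156 156 156 155 155 155 155 154 155 155 154 153 154 153 153 152 142 120 103 107 109 111 120 143 166 171
124 171 167 159 156 155 155 156 157 156 156 156 156 155 155 155 155 154 154 153 148 135 118 109 109 115 134 154 163 168 170 171 171
128 172 172 171 171 171 171 168 160 149 149 148 147 146 145 143 142 136 119 102 106 116 135 154 163 168 170 171 171 172 171 171 171
134 172 172 171 171 171 171 171 169 163 155 155 154 153 151 150 150 147 134 109 105 110 114 122 136 152 166 171 171 171 172 171 171
140 172 171 171 171 172 171 172 170 163 155 155 154 152 150 150 148 147 138 118 106 118 130 133 137 153 167 172 171 172 171 171 170
146 171 171 170 171 172 172 172 172 171 168 
[... 1743 characters left out ...]
 77 78 72 72 94 120 147 166 171 172 171 171 172 172 171 172
199 172 171 171 171 172 171 172 171 172 172 171 168 153 119 88 78 79 76 71 69 84 111 141 163 170 171 172 172 171 172 172 172
202 171 172 171 171 172 171 171 172 171 172 170 169 158 127 92 77 78 76 74 73 92 113 125 146 166 172 171 171 171 171 171 172
205 171 171 171 171 172 171 172 171 171 171 172 171 165 141 100 79 78 77 75 77 101 126 136 151 167 171 171 171 172 171 171 171
208 166 166 166 166 166 167 167 168 167 168 168 167 166 151 131 124 123 127 128 137 151 161 166 167 167 167 167 167 167 167 165 163
211 166 165 166 165 166 165 165 166 165 166 165 166 165 165 165 165 166 165 165 165 165 165 164 165 165 165 165 164 165 164 165 164
```

Run:
```python
from h import *
w=np.load("w3.npz"); c=(w["K"],w["r"],w["o"])
q=lambda u,v,z:plane(c,(u,v),z)[0][:2]*1000
ang=lambda d:np.degrees(np.arctan2(d[1],d[0]))%360
print("hubcap",q(213,116,.126))
i=[q(212.8,190,.12),q(213.5,205,.12),q(217.7,190,.12),q(218.2,205,.12),q(215.4,197,.12)];print("idx",i,np.hypot(*(i[0]-i[2])),ang(i[1]-i[0]))
a=[q(217.4,134,.124),q(219.6,158,.124),q(208.3,134,.124),q(210,164,.124)];print("arm",a,ang(a[1]-a[0]),ang(a[3]-a[2]))
k=q(212,180,.16);print("knobtop",k)
for h in(np.array([537.2,4.0]),q(213,116,.126)):print(ang(i[4]-h),ang((a[0]+a[2])/2-h),ang((a[1]+a[3])/2-h),ang(k-h))
```

```text
hubcap [535.99318154   4.57278135]
idx [array([456.20062049,   9.32986765]), array([438.82962355,   9.37865643]), array([456.11781306,   3.91056666]), array([438.74913492,   4.11434366]), array([448.1101956,   6.8233816])] 5.4199336020290385 179.83907750831142
arm [array([517.58060684,   1.09579837]), array([ 4.92328423e+02, -1.30698573e-01]), array([517.72547784,  10.59738038]), array([486.02571628,  10.4139468 ])] 182.7806671545759 180.33154357998157
knobtop [476.6289741   4.2988288]
178.18482343178673 174.60331818468538 178.63819376182738 179.7173320149008
178.53302984553116 176.02692188689343 179.30385748259525 180.26440534441633
```

```bash
python3 -m handwheel '[[[0,-20,40],[0,0,0],0.2],[[0,-20,50],[0,0,0],0.2],[[0,0,50],[0,0,0],0.2],[[0,0,24],[0,0,0],0.2],[[0,0,24],[0,0,0],0.2],[[0,0,0],[0,0,0],0.2],[[0,0,0],[0,0,0],0.9],[[0,0,0],[0,0,0],0.9],[[0,0,0],[0,0,0],0.9],[[0,0,0],[0,0,0],0.9]]'
```

```text
clock: 9.0
position: [0.48, 0.0046, 0.1365]
ee_rot: [-0.0, 1.0, -0.007, 0.0]
contact_force: [0.8, 0.8, -4.3]
width: 0.0147
gripper_force: 25.0
```

```bash
python3 -m handwheel '[[[0,-1.8,0],[0,0,0],0.9],[[0,0,0],[0,0,0],0.9],[[0,0,0],[0,0,0],0.9]]'
```

```text
clock: 9.38
position: [0.48, 0.0055, 0.1365]
ee_rot: [0.001, 1.0, -0.007, 0.0]
contact_force: [0.7, -2.7, -1.8]
width: 0.0151
gripper_force: 25.1
```

```bash
python3 -m handwheel '[[[0,-0.8,0],[0,0,0],0.9],[[0,0,0],[0,0,0],0.9],[[0,0,0],[0,0,0],0.9]]'
python3 -m handwheel '[[[0,0,0],[0,0,0],0.2],[[0,0,0],[0,0,0],0.2],[[0,0,0],[0,0,0],0.2],[[0,0,-20],[0,0,0],0.2],[[0,0,-30],[0,0,0],0.2],[[20,0,-50],[0,0,0],0.2],[[0,20,-50],[0,0,0],0.2],[[-20,20,-40],[0,0,0],0.2],[[0,0,0],[0,0,0],0.2],[[0,0,0],[0,0,0],0.2]]'
python3 - <<'E'
from h import *
c=cam("wrist"); im=vision.get_image("wrist"); cv2.imwrite("pics/w4.png",im); np.savez("w4.npz",K=c[0],r=c[1],o=c[2])
q=lambda u,v,z:(plane(c,(u,v),z)[0][:2]*1000).round(1)
print(proj(c,[[.5372,.004,.12],[.477,.005,.16],[.448,.005,.12]]))
g=cv2.cvtColor(im,cv2.COLOR_BGR2GRAY)
for y in list(range(116,117,4))+list(range(128,166,6))+list(range(166,212,3)): print(y,*g[y,200:232])
bb=[b for b in blobs(g[:, :]<66,100) if abs(b[2][0]-214)<12 and abs(b[2][1]-178)<15];print([(b[1],b[2]) for b in bb])
E
```

```text
clock: 9.75
position: [0.48, 0.0063, 0.1365]
ee_rot: [0.001, 1.0, -0.007, 0.0]
contact_force: [0.2, -5.6, -1.2]
width: 0.0152
gripper_force: 25.2
clock: 11.0
position: [0.4788, -0.0326, 0.3257]
ee_rot: [-0.0, 1.0, -0.007, -0.0]
contact_force: [-0.1, -0.6, -0.5]
width: 0.0345
gripper_force: 0.0
[[217.29502643 114.47743854]
 [214.57671153 179.06336135]
 [219.90915859 196.47836656]]
116 172 169 165 156 153 155 156 157 156 156 157 162 166 163 158 155 155 155 155 155 155 155 154 154 155 153 141 119 104 107 112 120
128 172 172 171 172 172 172 171 171 171 169 163 155 152 151 146 141 142 144 143 137 117 101 105 115 133 153 162 168 170 170 171 171
134 172 172 172 171 171 171 171 171 171 171 169 164 158 156 154 151 151 149 148 143 126 107 111 114 118 142 163 170 171 171 171 171
140 171 171 172 171 171 171 170 171 171 171 170 163 154 154 153 151 150 150 156 161 148 126 131 135 139 153 167 171 171 171 171 171
146 170 171 171 171 171 171 171 172 172 171 169 163 159 166 170 169 167 166 166 163 151 125 115 124 135 151 167 172 171 171 172 171
152 171 171 171 170 171 171 171 171 172 171 170 164 161 1
[... 1689 characters left out ...]
 171 171 171 171 171 171 171 171 168 152 117 86 77 78 76 71 73 96 121 145 165 171 170 171 171 171
202 171 171 172 171 171 171 171 171 170 171 171 171 171 171 168 153 119 87 77 77 75 73 75 97 121 145 166 171 171 171 171 172
205 168 170 171 171 171 171 171 171 171 171 171 170 171 171 169 158 127 93 78 76 75 80 104 138 155 164 169 171 171 171 171 171
208 165 165 165 165 165 165 166 166 166 166 166 166 166 166 166 165 159 150 148 149 149 153 158 164 167 166 166 166 166 166 165 165
211 164 165 164 165 165 165 165 165 165 165 165 165 165 164 164 164 165 165 165 165 165 165 165 165 165 166 165 165 165 164 164 164
[(array([208, 166,  17,  20, 235], dtype=int32), array([215.77446809, 175.73191489]))]
```

```bash
python3 -m handwheel '[[[8,37,0],[0,0,0],0],[[8,37,0],[0,0,0],0],[[8,37,0],[0,0,0],0],[[8,37.5,0],[0,0,0],0],[[0,0,30],[0,0,0.74],0],[[0,0,30],[0,0,0.74],0],[[0,0,0],[0,0,0],0],[[0,0,0],[0,0,0],0]]'
python3 - <<'E'
from h import *
p,r,s=pose(); print(p,r[:,0],s["qpos"])
c=cam("wrist"); im=vision.get_image("wrist"); cv2.imwrite("pics/w5.png",im); np.savez("w5.npz",K=c[0],r=c[1],o=c[2])
print(proj(c,[[.5089,-.1819,.176],[.5089,-.1819,.152],[.568,-.1919,.186],[.4625,-.174,.142],[.5236,-.1844,.12]]))
cv2.imwrite("pics/w5c.png",cv2.resize(im[:260,150:370],None,fx=2.3,fy=2.3,interpolation=cv2.INTER_CUBIC))
E
```

```text
clock: 12.05
position: [0.5094, -0.1817, 0.2664]
ee_rot: [-0.0, 0.996, -0.084, -0.0]
contact_force: [-0.0, -0.2, 0.2]
width: 0.0425
gripper_force: 0.0
[ 0.50941788 -0.18173336  0.26642752] [ 9.85934673e-01 -1.67131128e-01 -7.80651412e-05] [-4.71378440e-01  2.06245045e-01  1.51351287e+00  5.58029166e-05
  1.42193383e+00  1.26732876e+00]
[[253.4930365  198.83189201]
 [253.44566834 190.66917405]
 [253.50707931 117.13187528]
 [253.38281349 239.0147067 ]
 [253.40471398 165.71706677]]
```

View pics/w5c.png

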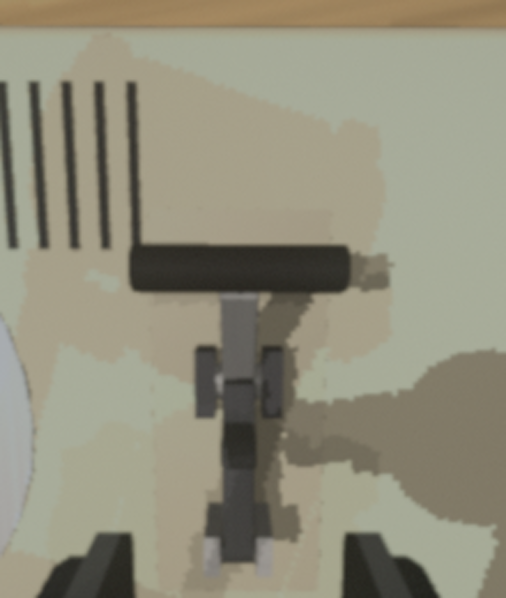

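The crop shows the crossbar centre at wrist pixel (254.3,116.5) and the tab at (253.5,191). Both match the prediction, so I'll descend onto the tab and grip.

```bash
python3 -m handwheel '[[[0,0,50],[0,0,0],0],[[0,0,40],[0,0,0],0],[[0,0,20],[0,0,0],0],[[0,0,8],[0,0,0],0],[[0,0,0],[0,0,0],0],[[0,0,0],[0,0,0],0.9],[[0,0,0],[0,0,0],0.9],[[0,0,0],[0,0,0],0.9],[[0,0,0],[0,0,0],0.9],[[0,0,0],[0,0,0],0.9]]' 20
```

```text
clock: 13.35
position: [0.5099, -0.182, 0.1495]
ee_rot: [0.0, 0.996, -0.085, 0.001]
contact_force: [1.5, 1.7, 5.4]
width: 0.0115
gripper_force: 25.9
```

```bash
python3 -m handwheel '[[[-4,0,-6],[0,0,0],0.9],[[-5,0,-6],[0,0,0],0.9],[[-5,0,-4.5],[0,0,0],0.9],[[-6,0,-4],[0,0,0],0.9],[[-6.5,0,-3],[0,0,0],0.9],[[-6.5,0,-2.5],[0,0,0],0.9],[[-7,0,-1],[0,0,0],0.9],[[-7,0,-1],[0,0,0],0.9],[[-7,0,1],[0,0,0],0.9],[[-7,0,1],[0,0,0],0.9],[[0,0,0],[0,0,0],0.9]]'
```

```text
clock: 14.72
position: [0.4485, -0.1714, 0.1755]
ee_rot: [0.0, 0.996, -0.085, 0.001]
contact_force: [0.9, 4.2, 6.6]
width: 0.0113
gripper_force: 23.0
```

```bash
python3 -m handwheel '[[[-6.5,0,2.5],[0,0,0],0.9],[[-6.5,0,3],[0,0,0],0.9],[[-5.5,0,4],[0,0,0],0.9],[[-5.5,0,4.5],[0,0,0],0.9],[[-5,0,6],[0,0,0],0.9],[[0,0,0],[0,0,0],0.9],[[0,0,0],[0,0,0],0.9]]'
```

```text
clock: 15.6
position: [0.418, -0.1661, 0.1544]
ee_rot: [-0.0, 0.996, -0.085, -0.002]
contact_force: [-3.5, 2.7, 5.1]
width: 0.0114
gripper_force: 25.9
```

```bash
python3 -m handwheel '[[[0,0,0],[0,0,0],0],[[0,0,0],[0,0,0],0],[[0,0,0],[0,0,0],0],[[0,0,0],[0,0,0],0],[[0,0,-30],[0,0,0],0],[[0,0,-50],[0,0,0],0],[[0,0,-50],[0,0,0],0],[[30,0,0],[0,0,0],0],[[40,0,0],[0,0,0],0],[[0,0,0],[0,0,0],0],[[0,0,0],[0,0,0],0]]'
python3 - <<'E'
from h import *
c=cam("wrist"); im=vision.get_image("wrist"); cv2.imwrite("pics/w6.png",im)
c=cam("top");
E
```

```text
clock: 16.98
position: [0.4886, -0.1784, 0.2838]
ee_rot: [-0.0, 0.996, -0.085, -0.001]
contact_force: [-0.1, -0.9, 0.2]
width: 0.0426
gripper_force: 0.0
```

View pics/w6.png

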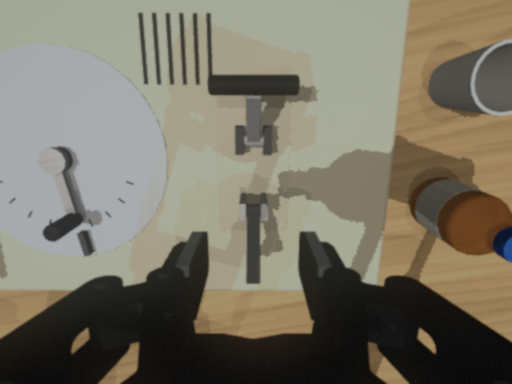

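The catch lies open, with its bar pointing towards the robot at (253,210–282), and the slit lever still lines up with the index at (87,243). Next I'll go over the crossbar and turn the gripper 90°.

```bash
python3 -m handwheel '[[[40,-9.5,0],[0,0,0],0],[[40.6,-9.4,0],[0,0,0],0],[[0,0,0],[0,0,-1],0],[[0,0,0],[0,0,-1],0],[[0,0,0],[0,0,-1],0],[[0,0,0],[0,0,-1],0],[[0,0,0],[0,0,-1],0],[[0,0,0],[0,0,-1],0],[[0,0,0],[0,0,-1],0],[[0,0,0],[0,0,-1],0],[[0,0,0],[0,0,-1],0],[[0,0,0],[0,0,-1],0],[[0,0,0],[0,0,-1],0],[[0,0,0],[0,0,-1],0],[[0,0,0],[0,0,-1],0],[[0,0,0],[0,0,-1],0],[[0,0,0],[0,0,-1],0],[[0,0,40],[0,0,0],0],[[0,0,0],[0,0,0],0],[[0,0,0],[0,0,0],0]]' 40
python3 - <<'E'
from h import *
p,r,s=pose();print(p,r,sep="\n")
d=np.array([.5712,-.1732,.167])-p; print("to go tool mm",r.T@d*1000)
E
```

```text
clock: 19.52
position: [0.5718, -0.1738, 0.2454]
ee_rot: [0.001, 0.765, 0.645, 0.0]
contact_force: [-0.0, 0.3, -0.3]
width: 0.0428
gripper_force: 0.0
[ 0.5718415  -0.17376805  0.24544754]
[[ 1.69119738e-01  9.85595036e-01  9.68743342e-04]
 [ 9.85595428e-01 -1.69119234e-01 -5.81309714e-04]
 [-4.09102837e-04  1.05309995e-03 -9.99999362e-01]]
to go tool mm [ 0.48346827 -0.8109366  78.44653705]
```

```bash
python3 -m handwheel '[[[0.5,-0.8,40],[0,0,0],0],[[0,0,25],[0,0,0],0],[[0,0,12],[0,0,0],0],[[0,0,0],[0,0,0],0],[[0,0,0],[0,0,0],0.9],[[0,0,0],[0,0,0],0.9],[[0,0,0],[0,0,0],0.9],[[0,0,0],[0,0,0],0.9],[[0,0,0],[0,0,0],0.9]]' 40
```

```text
clock: 20.65
position: [0.5709, -0.1731, 0.1688]
ee_rot: [0.0, 0.764, 0.645, -0.0]
contact_force: [-3.7, 0.9, 5.8]
width: 0.0127
gripper_force: 39.2
```

```bash
python3 -m handwheel '[[[0,-6.8,-4.2],[0,0,0],0.9],[[0,-7.2,-3.5],[0,0,0],0.9],[[0,-7.6,-2.7],[0,0,0],0.9],[[0,-7.7,-2],[0,0,0],0.9],[[0,-7.9,-1.2],[0,0,0],0.9],[[0,-8,-0.4],[0,0,0],0.9],[[0,-8,0.4],[0,0,0],0.9],[[0,-7.9,1.2],[0,0,0],0.9],[[0,-7.7,2],[0,0,0],0.9],[[0,-7.6,2.7],[0,0,0],0.9],[[0,0,0],[0,0,0],0.9],[[0,0,0],[0,0,0],0.9]]'
```

```text
clock: 22.15
position: [0.5011, -0.1611, 0.1792]
ee_rot: [0.006, 0.765, 0.644, 0.004]
contact_force: [5.0, 1.9, 11.4]
width: 0.0124
gripper_force: 43.1
```

```bash
python3 -m handwheel '[[[0,-3,1.2],[0,0,0],0.9],[[0,-3,1.2],[0,0,0],0.9],[[0,0,0],[0,0,0],0.9],[[0,0,0],[0,0,0],0.9]]'; python3 -m handwheel '[[[0,-3,1.2],[0,0,0],0.9],[[0,0,0],[0,0,0],0.9],[[0,0,0],[0,0,0],0.9]]'
```

```text
clock: 22.65
position: [0.496, -0.1603, 0.1769]
ee_rot: [0.007, 0.765, 0.644, 0.005]
contact_force: [6.0, 0.8, 10.8]
width: 0.0122
gripper_force: 43.3
clock: 23.02
position: [0.4956, -0.1603, 0.1767]
ee_rot: [0.009, 0.765, 0.644, 0.007]
contact_force: [9.7, 1.6, 11.9]
width: 0.0121
gripper_force: 43.4
```

```bash
python3 -m handwheel '[[[0,-2.5,0.8],[0,0,0],0.9],[[0,0,0],[0,0,0],0.9],[[0,0,0],[0,0,0],0.9],[[0,0,0],[0,0,0],0.9],[[0,0,0],[0,0,0],0.9],[[0,0,0],[0,0,0],0.9]]'
python3 - <<'E'
from h import *
cv2.imwrite("pics/s1.png",cv2.resize(vision.get_image("side")[90:300,170:430],None,fx=2.8,fy=2.8,interpolation=cv2.INTER_CUBIC))
E
```

```text
clock: 23.78
position: [0.4955, -0.1603, 0.1767]
ee_rot: [0.011, 0.765, 0.644, 0.008]
contact_force: [13.9, 2.0, 12.7]
width: 0.0127
gripper_force: 43.5
```

View pics/s1.png

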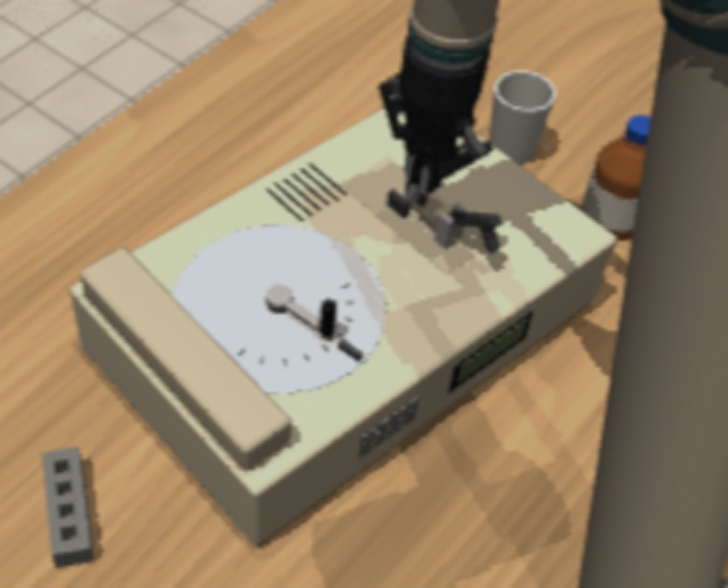

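The side crop shows the lever pointing at the index near (350,350), the catch open at (480,225), and the gripper holding the crossbar at about (415,190). The bottle, beaker and rack haven't moved. Pushing harder no longer moves the lever, so it's at its stop.

```bash
python3 -c "
from rig import manip; print(manip.sign_off())"
```

```text
the job is handed in; nothing more can be done
None
```

I handed the job in at about 24 s: the slit lever points at the index mark (within about 1°), the catch stays open, and the gripper holds the shutter crossbar at its stop, with the bottle, beaker and rack not touched.

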